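# Fit the lever and hold the parts-washer cover at its set mark

## Robot

A 6-joint arm with a two-finger parallel gripper is mounted at the origin on the work surface. World frame = base frame: x ahead of the robot, y to its left, z up, the work surface at z = 0. Lengths are in m, angles in rad, forces in N, time in s.
With the tool pointing down it reaches from about 0.35 to 0.975 m from the base axis. Payload 4.9 kg.
Tool frame: the origin (TCP) lies at the very end of the fingers, on their centre line; the grasp point (between the pads) lies 19 mm behind it; z points along the fingers, y is the line along which they close (so a half turn about z gives the same grasp; the last joint's range is limited). The gripper opens to 85 mm and grips with 20 to 120 N. Pads are 22 mm wide; open, the fingers measure 114 mm over their backs; the gripper's body (76 mm by 85 mm) begins 54 mm behind the grasp point. The pads swing forward as they close: fully open they stand 13 mm farther back than shut.
Start: joints at [1.161, 0.053, 1.613, -0, 1.476, -0.119], TCP at [0.179, 0.599, 0.231] pointing down, gripper open.
Joint ranges: [-3.01, 3.01], [-1.01, 2.22], [0.06, 2.58], [-1.02, 4.17], [0.09, 2.62], [-3.14, 3.14]. Speed limits (rad/s): [2.57, 2.57, 3.14, 3.14, 3.14, 3.14].

## Interface

Orientations are given as a rotation vector (axis times angle).
In Python, from station import * gives the robot as it stands.
- The arm moves only by the shell command python3 -m crank 'ROWS' [OPENING] [FORCE]. ROWS is JSON, a list of rows, each an object with "offset": the shift along the tool's x, y, z in m, a list of three; "twist": the turn, a rotation vector about the tool's x, y, z in degrees, a list of three. In form: [{"offset": [x, y, z], "twist": [rx, ry, rz]}, ...]. A call has 1 to 20 rows; each row is the pose to reach, as a shift and turn from the pose commanded when the call began, along the tool's axes at that moment; what a row does not reach only later rows make up. A row lasts 1/8 s, in which the tool goes at most 62.5 mm and 10.7 degrees, less where a joint would pass 70% of its speed; a pose out of reach is approached as far as the arm can. A call with a gripper value outside its range is refused whole. OPENING is the opening, from 0 (shut) to 1 (fully open), set as the call begins (- or left out, the last holds). The fingers move at their own pace and stop on an object; FORCE is the grip in N (left out, the last holds). Time passes only in rows, so rows that repeat a pose let the fingers close. It gives the time, the measured TCP pose, the force, the opening and the grip force at its end, in the units of the state.
- get_obs(): the state, without advancing time (a new reading comes with each control period).
- get_image(name): name is "scene" or "top" or "wrist"; returns the picture (480x640x3 uint8, red, green, blue); there is no depth.
- get_calibration(name): a dict with "intrinsics" (3x3 intrinsics, pixels), "world_from_camera" (4x4, takes a point from camera to world coordinates); the wrist camera has in their place "tool_from_camera" (4x4, takes a point from camera to tool coordinates, whose origin is the TCP and whose axes are the flange's). Camera axes: x right, y up, looking along -z (the intrinsics and any distortion apply to the point x, -y, -z); pixel columns grow to the right and rows downward; lengths in m; the calibration is good to about 2 mm. A picture is of the moment at which its call begins: read the wrist's pose just before it. get_calibration takes no time and is no camera call.
- finish_job(): hands the job in; it is judged then, once.
Trained networks look in the newest picture that a camera, given by its name, has taken for a name from the list of things; names that differ only in an ending like _2 or _b are one class to them, and where a whole thing is asked for, a point or a joint stands for the part that bears it (a point fixed in the world has none). Each returns a list of dicts, best first, with "confidence" (0 to 1); they miss things now and then, are a little off and sometimes report something else, mostly with a low value. They report only what shows in the picture. A call takes as long as a camera call. They do not tell look-alikes from the thing itself.
- cut_out(query, camera): "region" (480x640 bool, what is visible of it) and "rect" ([centre column, centre row, width, height] in pixels, round what is visible of it).
The state is a dict: "t": time; "q": joint angles; "dq": joint speeds; "effort": joint torques, N m; "tool_pos": TCP position; "tool_rot": TCP orientation; "contact_force": force on the tool from outside, world axes, zero at the start; "wrist_torque": the same for the moment, N m; "opening": finger opening in m; "grip_force": force on a finger pad.
Only numpy, scipy, OpenCV 4.12 (cv2) and the standard library are available. Lean on these libraries where they do the work, as an engineer would, in place of code of your own. Each camera call takes 0.05 s, during which the arm holds its last target. There are 200 camera calls.

## Task

The lift lever has come off the blue sprung cover of the parts washer. With the cover shut, push the lever's square socket fully home on the brass square lug on the cover, then swing the lever over to raise the cover until the cover's yellow pointer lines up with the red setting finger, and finish still holding it there by the lever: do not let go, because the spring shuts the cover. Lift with the lever only, with the lever still fully home; do not touch the cover itself or shift the red finger, and leave the tin, jar and wrench where they are.

Things in the scene. Friction and masses are not known exactly. Their poses are not given: they have to be found in the camera images.
- tank: Parts washer: dark steel tank fixed to the bench, 260 (its x) x 240 (its y) x 110 mm high, under a blue cover whose top is 117 mm up. Hinge along its x axis over its -y rim. A white quadrant arc (radius 230 mm about the hinge, 0 to 0.8 rad) rises beside its +x face, 139 mm from the centre line. Origin: centre of underside; z up. Yaw within 0.3 rad.
- hinge_axis (a point): Point on the cover's hinge axis, at the middle of the tank's -y rim, 114 mm above the bench, level with the lug along tank x. Axes as the tank: the hinge axis is x.
- hinge (a joint): Cover angle, rad: 0 shut, growing as its +y edge (tank axes) rises, a positive turn about tank +x; stop at 1.0. Spring and weight (cover 0.25 kg) always push it shut: about 0.6 N m when shut, about 1 N m at 0.6 rad, so 6 to 10 N at the lever's grip. Let go, it falls shut.
- cover: Blue cover plate, 270 x 245 x 6 mm, hinged at its -y edge, without a handle; carries the brass lug and, on its +x edge, the yellow pointer. Origin: on the hinge axis, at hinge_axis; z normal to the plate (up when shut), y from the hinge to the free edge.
- lug_base (a point): Foot of the brass square lug, centred in it on the cover's upper face, 45 mm from the hinge axis along cover y and 3 mm above it. Lug: 16 x 16 mm, 30 mm tall along z, sides parallel to the cover's x and y, last 6 mm tapered to 11 mm square. Axes as the cover, tilting with it.
- pointer_tip (a point): End of the yellow pointer, a bar 12 x 90 x 6 mm along the cover's +x edge (radial from the hinge), at 235 mm from the hinge axis and 142 mm along x from the middle. Axes as the cover.
- mark (a joint): Angle of the red setting finger, rad, on the same axis and scale as joint hinge: the cover is at the mark when joint hinge equals this value. Set somewhere from 0.3 to 0.6; stiff, stays where it is.
- mark_tip (a point): Tip of the red setting finger, a red bar 6 mm deep that runs radially from the hinge pin beside the quadrant, ending in a thicker tip 262 mm from the hinge axis, 154 mm from the middle along tank x. Axes turn with the finger: y runs from hinge to tip, as the cover's y when the cover is at the mark.
- lever: Loose lever, 128 mm tall, 0.25 kg, standing on its hub, any yaw. Hub: steel, 40 x 40 x 38 mm; in its underside a 17.5 mm square bore 31 mm deep, parallel to its sides; fits the lug in four quarter turns; home when the hub rests on the cover. Grip: red, 22 mm square, 38 to 128 mm up. Origin: centre of underside, z up the grip. Fitted and pulled to tank -y it lifts the cover; wobble 0.1 rad.
- tin: Bystander: tin with yellow label, 72 mm across, 60 mm high, standing on the bench; its place may be swapped with the lever's or jar's. Origin: centre of underside.
- jar: Bystander: amber jar with blue cap, 60 mm across, 62 mm high, standing on the bench. Origin: centre of underside.
- wrench: Bystander: steel wrench lying on the bench, 170 mm long along its x. Origin: middle, underside.
Things that resemble listed ones, but are neither listed nor needed, are in the scene too. Of the things shaped like the lever, the steel one is meant.

How it is judged:
On the way:
1. The lever is fully home on the lug while the cover is still shut (distance between lever and lug_base below 0.005 m and angle between the z axis of lever and the z axis of lug_base, either way round below 0.18 rad and value of joint hinge below 0.08 rad), for 0.2 s.
At the end, for the whole second after the job is handed in: Robot still holding: cover within 0.07 rad of the red finger and still (0.05 rad/s); lever home on the lug (within 8 mm of its foot, 0.18 rad of square); fingers press the lever with 1.5 N or more; neither robot nor bystanders touch the cover (angle between the y axis of pointer_tip and the y axis of mark_tip, either way round below 0.07 rad and value of joint hinge above 0.2 rad and velocity of joint hinge between -0.05 and 0.05 rad/s and distance between lever and lug_base below 0.008 m and angle between the z axis of lever and the z axis of lug_base, either way round below 0.18 rad and contact force between the fingers and lever above 1.5 N and contact force between each of the arm, the fingers and cover below 0.5 N and contact force between cover and tin below 0.3 N and contact force between cover and jar below 0.3 N and contact force between cover and wrench below 0.3 N); the arm keeps its last pose, push and grip.
It fails at once if the tin, jar or wrench is shifted by more than 30 mm (distance of any of tin, jar, wrench from where it was at the start of the episode above 0.03 m).
It fails at once if the red setting finger is shifted by more than 12 mm (distance of mark_tip from where it was at the start of the episode above 0.012 m).
It fails at once if the robot's hand presses on the cover itself with more than 4 N (contact force between any of the arm, the fingers and cover above 4 N).
It also fails if it takes over 45 s, if anything falls off the work surface, if the arm or the gripper's body presses on something with over 40 N, if the wrist force passes 120 N, or if a joint passes its speed limit or range.

## Working session

There is one attempt and no reset: what is moved stays moved. The work goes in short steps, Python scripts to look and compute and a shell command to move; the robot and the scene stay as the last step left them, time stands still between calls to the robot, and variables do not carry over. Pictures are saved under pics/ and viewed, at most 10 in all, crops included, and the job is handed in when it is done.

```bash
mkdir -p pics; ls; python3 - <<'E'
from station import *
import cv2,numpy as np
o=get_obs();print({k:np.round(v,3) for k,v in o.items()})
for n in("scene","top"):
    im=get_image(n);cv2.imwrite(f"pics/{n}0.png",im[:,:,::-1])
    c=get_calibration(n);print(n,c)
    for q in("lever","tank","tin","jar","wrench","mark","pointer_tip","lug_base"):
        print(q,[(round(r["confidence"],2),np.round(r["rect"]).tolist()) for r in cut_out(q,n)][:4])
print(get_calibration("wrist"))
E
```

```text
pics
{'t': np.float64(0.0), 'q': array([ 1.161,  0.053,  1.614, -0.   ,  1.476, -0.119]), 'dq': array([-0.   , -0.001,  0.001, -0.   ,  0.001,  0.002]), 'effort': array([-0.0000e+00, -3.9369e+01, -3.7018e+01, -0.0000e+00,  7.0000e-03,
       -0.0000e+00]), 'tool_pos': array([0.179, 0.598, 0.23 ]), 'tool_rot': array([-4.550e-01, -3.108e+00,  3.000e-03]), 'contact_force': array([ 0.174, -0.151,  0.643]), 'wrist_torque': array([-0.001, -0.025,  0.014]), 'grip_force': np.float64(0.0), 'opening': np.float64(0.085)}
scene {'intrinsics': array([[520.51080151,   0.        , 321.99067219],
       [  0.        , 520.51080151, 230.2874643 ],
       [  0.        ,   0.        ,   1.        ]]), 'world_from_camera': array([[-0.50536562, -0.59626563,  0.62375708,  1.37972421],
       [ 0.86281642, -0.33879474,  0.37518788,  0.47990545],
       [-0.01238602,  0.72779491,  0.68568299,  1.00241428],
       [ 0.        ,  0.        ,  0.        ,  1.        ]])}
lever [(0.89, [210.0, 187.0, 19.0, 48.0]), (0.74, [255.0, 188.0, 13.0, 44.0]), (0.56, [228.0, 206.0, 16.0, 40.0])]
tank [(0.65, [400.0, 284.0
[... 1189 characters left out ...]
29.0, 200.0, 39.0, 66.0])]
mark [(0.66, [216.0, 169.0, 137.0, 50.0])]
pointer_tip [(0.77, [208.0, 249.0, 140.0, 142.0])]
lug_base [(0.94, [209.0, 254.0, 138.0, 142.0])]
{'intrinsics': array([[418.66746271,   0.        , 318.19517802],
       [  0.        , 418.66746271, 236.88663517],
       [  0.        ,   0.        ,   1.        ]]), 'tool_from_camera': array([[ 1.16734723e-03,  9.60493115e-01,  2.78301301e-01,
         7.00344094e-02],
       [ 9.99998596e-01, -1.45588337e-03,  8.30108785e-04,
        -5.38242938e-04],
       [ 1.20248801e-03,  2.78299941e-01, -9.60493465e-01,
        -1.42967230e-01],
       [ 0.00000000e+00,  0.00000000e+00,  0.00000000e+00,
         1.00000000e+00]])}
```

View pics/scene0.png

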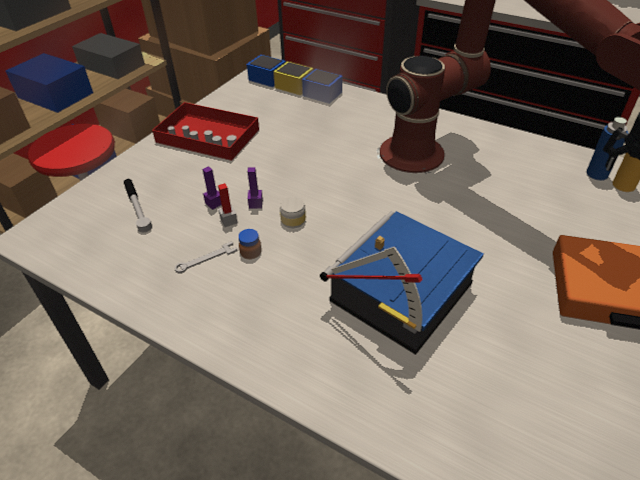

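View pics/top0.png

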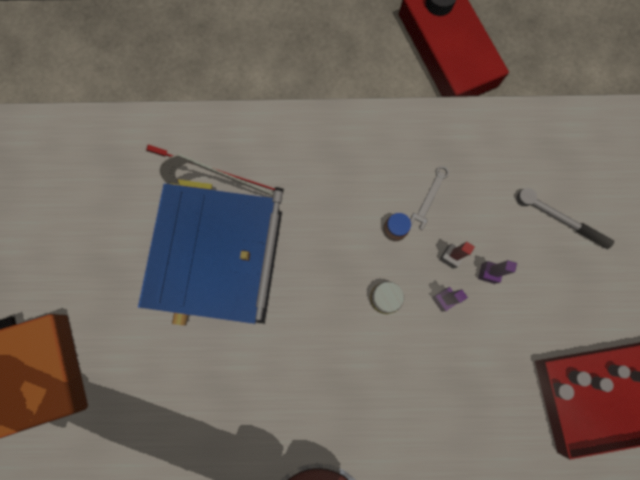

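The steel lever with the red grip is at top-view (458,255) and scene (228,206), with purple look-alikes beside it. The tank's hinge faces world -y, the lug is at top-view (245,255), and the red finger runs over the quadrant with its tip at top-view (150,150) and scene (421,278).

```bash
cat > h.py <<'E'
from station import *
import cv2,numpy as np
from scipy.spatial.transform import Rotation as R
from scipy.optimize import least_squares
def cam(n,obs=None):
    c=get_calibration(n);K=np.array(c["intrinsics"])
    if n=="wrist":
        T=np.eye(4);T[:3,:3]=R.from_rotvec(obs["tool_rot"]).as_matrix();T[:3,3]=obs["tool_pos"]
        return K,T@np.array(c["tool_from_camera"])
    return K,np.array(c["world_from_camera"])
def proj(c,P):
    K,T=c;p=(np.atleast_2d(P)-T[:3,3])@T[:3,:3]*[1,-1,-1];u=p@K.T;return u[:,:2]/u[:,2:]
def onz(c,uv,z):
    K,T=c;uv=np.atleast_2d(uv);d=np.c_[uv,np.ones(len(uv))]@np.linalg.inv(K).T*[1,-1,-1]@T[:3,:3].T
    return T[:3,3]+d*((z-T[2,3])/d[:,2])[:,None]
def tankpts(p,P): # tank frame -> world
    x,y,a=p;return np.atleast_2d(P)@R.from_rotvec([0,0,a]).as_matrix().T+[x,y,0]
def cov(th,P): # cover frame -> tank frame; hinge at y=-0.12,z=.114
    return np.atleast_2d(P)@R.from_rotvec([th,0,0]).as_matrix().T+[0,-.12,.114]
E
python3 - <<'E'
from h import *
t=get_image("top");c=cam("top");hsv=cv2.cvtColor(t,cv2.COLOR_RGB2HSV)
m=cv2.inRange(hsv,(100,80,40),(125,255,255));m[:,330:]=0
cs=max(cv2.findContours(m,0,2)[0],key=cv2.contourArea)
r=cv2.minAreaRect(cs);b=cv2.boxPoints(r);print("box px",b.round(1).tolist());w=onz(c,b,.117);print(w.round(3).tolist(),[np.linalg.norm(w[i]-w[i-1]).round(3) for i in range(4)])
# lever
m=cv2.inRange(hsv,(0,120,50),(8,255,255))|cv2.inRange(hsv,(172,120,50),(180,255,255))
z=m.copy();z[:]=0;z[235:275,435:480]=m[235:275,435:480];print("red grip px",cv2.boundingRect(z),t[250,466])
# brass lug
g=cv2.inRange(hsv,(12,90,60),(35,255,255));z[:]=0;z[240:270,230:260]=g[240:270,230:260]
M=cv2.moments(z,True);uv=[M['m10']/M['m00'],M['m01']/M['m00']];print("lug",uv,M['m00'],onz(c,uv,.14).round(3))
# mark
for n in("top","scene"):
    if n=="scene":get_image(n)
    q=cut_out("mark",n)[0];k=q["region"]
    ys,xs=np.nonzero(k);im=get_image(n);h=cv2.cvtColor(im,cv2.COLOR_RGB2HSV)
    red=cv2.inRange(h,(0,130,50),(8,255,255))|cv2.inRange(h,(172,130,50),(180,255,255))
    x0,y0,ww,hh=q["rect"];B=np.zeros_like(red);s=np.s_[int(y0-hh/2-4):int(y0+hh/2+5),int(x0-ww/2-4):int(x0+ww/2+5)];B[s]=red[s]
    yy,xx=np.nonzero(B);print(n,len(xx),"extremes",xx.min(),yy[xx.argmin()],xx.max(),yy[xx.argmax()],cv2.fitLine(np.c_[xx,yy].astype(np.float32),cv2.DIST_HUBER,0,.01,.01).ravel())
big=cv2.resize(t[210:320,380:540],None,fx=5,fy=5,interpolation=cv2.INTER_CUBIC);cv2.imwrite("pics/lev1.png",big[:,:,::-1])
E
```

```text
box px [[138.1999969482422, 306.3999938964844], [157.3000030517578, 180.5], [273.6000061035156, 198.1999969482422], [254.5, 324.1000061035156]]
[[0.456, 0.362, 0.117], [0.727, 0.335, 0.117], [0.683, 0.083, 0.117], [0.417, 0.122, 0.117]] [np.float64(0.243), np.float64(0.272), np.float64(0.256), np.float64(0.269)]
red grip px (461, 243, 12, 11) [127  54  50]
lug [244.5, 255.0] 50.0 [[0.556 0.141 0.14 ]]
top 101 extremes 147 148 169 155 [  0.941783     0.33622128 156.90855    150.2378    ]
scene 348 extremes 326 275 421 277 [9.9981731e-01 1.9114923e-02 3.7896774e+02 2.7672818e+02]
```

View pics/lev1.png

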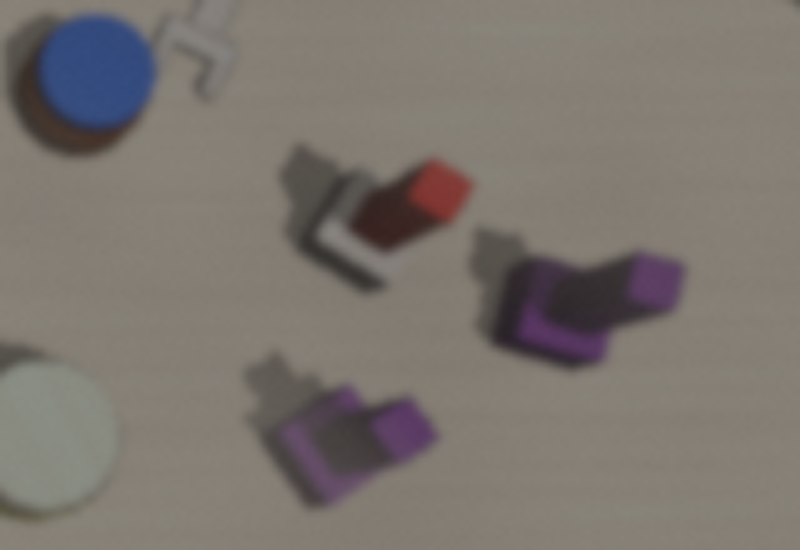

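Close-up: the red grip top is at about top-view px (468,248), with its faces turned roughly 40°. The purple look-alikes stand about 45 px away. I'll go there with the wrist camera.

```bash
cat >> h.py <<'E'
def go(p,yaw=None,Rt=None,obs=None):
    """print offset/twist to bring TCP to p with tool z down, tool y at world angle yaw (mod pi, nearest)"""
    o=obs or get_obs();A=R.from_rotvec(o["tool_rot"]);M=A.as_matrix()
    if Rt is None:
        best=None
        for k in(0,np.pi):
            y=np.array([np.cos(yaw+k),np.sin(yaw+k),0]);z=np.array([0,0,-1.]);B=R.from_matrix(np.c_[np.cross(y,z),y,z])
            t=(A.inv()*B).as_rotvec()
            if best is None or np.linalg.norm(t)<np.linalg.norm(best):best=t
        tw=best
    else:tw=(A.inv()*R.from_matrix(Rt)).as_rotvec()
    off=M.T@(np.array(p)-o["tool_pos"])
    print("OFF",off.round(4).tolist(),"TW",np.degrees(tw).round(2).tolist());return off,tw
E
python3 - <<'E'
from h import *
c=cam("top");L=onz(c,[468,248.2],.128)[0];print("lever top",L.round(3),"base chk",onz(c,[452,259],.019).round(3))
M=R.from_rotvec(get_obs()["tool_rot"]).as_matrix();print(M.round(2))
e=onz(c,[[468,240.5],[474.4,247.4],[469.4,254.8],[462,249]],.128);print([np.degrees(np.arctan2(*(e[i]-e[i-1])[1::-1])).round(1) for i in range(4)],[np.linalg.norm(e[i]-e[i-1]).round(4) for i in range(4)])
go([L[0],L[1],.27],np.degrees(0)+np.pi/2)
go([L[0],L[1],.27],0)
E
```

```text
lever top [ 0.566 -0.323  0.128] base chk [[ 0.56  -0.322  0.019]]
[[-0.96  0.29 -0.  ]
 [ 0.29  0.96  0.  ]
 [ 0.    0.   -1.  ]]
[np.float64(-37.9), np.float64(-140.6), np.float64(143.0), np.float64(49.2)] [np.float64(0.0226), np.float64(0.0192), np.float64(0.0194), np.float64(0.0191)]
OFF [-0.6344, -0.7721, -0.0387] TW [0.0, -0.0, -16.66]
OFF [-0.6344, -0.7721, -0.0387] TW [0.0, -0.0, 73.34]
```

```bash
python3 -m crank '[{"offset":[0,0,-0.04],"twist":[0,0,0]},{"offset":[-0.634,-0.772,-0.04],"twist":[0,0,23]},{"offset":[-0.634,-0.772,-0.04],"twist":[0,0,23]},{"offset":[-0.634,-0.772,-0.04],"twist":[0,0,23]},{"offset":[-0.634,-0.772,-0.04],"twist":[0,0,23]},{"offset":[-0.634,-0.772,-0.04],"twist":[0,0,23]},{"offset":[-0.634,-0.772,-0.04],"twist":[0,0,23]},{"offset":[-0.634,-0.772,-0.04],"twist":[0,0,23]},{"offset":[-0.634,-0.772,-0.04],"twist":[0,0,23]},{"offset":[-0.634,-0.772,-0.04],"twist":[0,0,23]},{"offset":[-0.634,-0.772,-0.04],"twist":[0,0,23]},{"offset":[-0.634,-0.772,-0.04],"twist":[0,0,23]},{"offset":[-0.634,-0.772,-0.04],"twist":[0,0,23]},{"offset":[-0.634,-0.772,-0.04],"twist":[0,0,23]},{"offset":[-0.634,-0.772,-0.04],"twist":[0,0,23]},{"offset":[-0.634,-0.772,-0.04],"twist":[0,0,23]},{"offset":[-0.634,-0.772,-0.04],"twist":[0,0,23]},{"offset":[-0.634,-0.772,-0.04],"twist":[0,0,23]},{"offset":[-0.634,-0.772,-0.04],"twist":[0,0,23]},{"offset":[-0.634,-0.772,-0.04],"twist":[0,0,23]}]' 0.75
python3 - <<'E'
from h import *
o=get_obs();w=get_image("wrist");print(o["q"].round(2),o["t"],o["tool_pos"].round(3))
cv2.imwrite("pics/w1.png",w[:,:,::-1])
E
```

```text
t: 3.7
tool_pos: [0.5652, -0.3214, 0.272]
tool_rot: [1.064, 2.955, -0.0]
contact_force: [-0.1, -0.6, 0.1]
opening: 0.0641
grip_force: 0.0
[-0.63  0.09  1.51  0.    1.54 -1.51] 3.7 [ 0.565 -0.321  0.272]
```

View pics/w1.png

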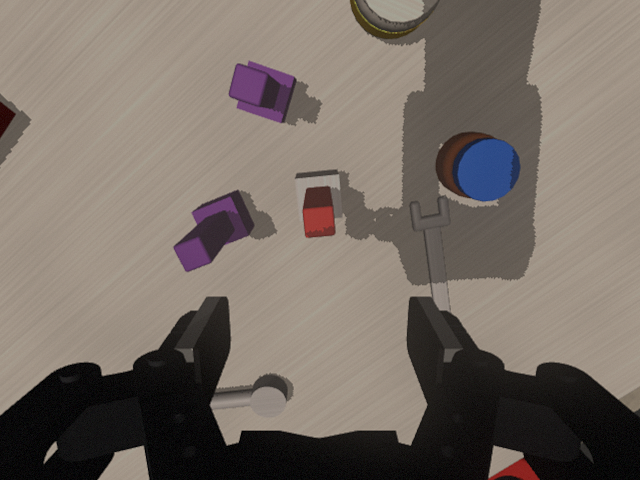

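The wrist view shows the steel lever: its bright red grip top is at about px (320,220) and its hub behind it is at (318,190). It is nearly square with the fingers, and the purple ones are clear of them.

```bash
python3 - <<'E'
from h import *
o=get_obs();w=get_image("wrist");c=cam("wrist",o);hsv=cv2.cvtColor(w,cv2.COLOR_RGB2HSV)
v=w[:,:,0].astype(int);print("col x=320",[(y,w[y,320].tolist()) for y in range(180,242,6)])
m=((hsv[:,:,0]<8)|(hsv[:,:,0]>172))&(hsv[:,:,1]>110)&(v>130);z=np.zeros(m.shape,np.uint8);z[160:260,280:360]=m[160:260,280:360]
cs=max(cv2.findContours(z,0,1)[0],key=cv2.contourArea);r=cv2.minAreaRect(cs);b=cv2.boxPoints(r);W=onz(c,b,.128)
print(r,W.round(4).tolist(),[np.linalg.norm(W[i]-W[i-1]).round(4) for i in range(4)],[np.degrees(np.arctan2(*(W[i]-W[i-1])[1::-1])).round(1) for i in range(4)])
h=onz(c,[[297,174],[340,171]],.038);d=h[1]-h[0];print("hub edge",h.round(3).tolist(),np.linalg.norm(d),np.degrees(np.arctan2(d[1],d[0])))
C=W.mean(0);print("centre",C,"proj base", proj(c,[*C[:2],0]))
# whole-lever check: shading
R0=R.from_rotvec(o["tool_rot"]).as_matrix();print("tool y ang",np.degrees(np.arctan2(R0[1,1],R0[0,1])))
E
```

```text
col x=320 [(180, [161, 149, 139]), (186, [124, 108, 100]), (192, [75, 46, 40]), (198, [72, 42, 39]), (204, [76, 45, 42]), (210, [156, 63, 57]), (216, [156, 60, 55]), (222, [154, 59, 53]), (228, [157, 61, 54]), (234, [113, 54, 50]), (240, [158, 145, 131])]
((318.28656005859375, 221.0792694091797), (27.166156768798828, 28.8226318359375), 83.6598129272461) [[0.5528, -0.3261, 0.128], [0.5638, -0.3091, 0.128], [0.5804, -0.3198, 0.128], [0.5692, -0.3371, 0.128]] [np.float64(0.0198), np.float64(0.0202), np.float64(0.0197), np.float64(0.0206)] [np.float64(146.1), np.float64(57.0), np.float64(-32.8), np.float64(-122.9)]
hub edge [[0.538, -0.324, 0.038], [0.561, -0.293, 0.038]] 0.03870542883230667 54.4694593291926
centre [ 0.56657928 -0.32304342  0.128     ] proj base [[318.37581905 189.99281987]]
tool y ang 50.41692846979422
```

```bash
python3 - <<'E'
from h import *
go([.5667,-.323,.081],np.radians(56))
E
```

```text
OFF [-0.0019, -0.0003, 0.1912] TW [0.01, 0.07, -5.58]
```

```bash
python3 -m crank '[{"offset":[-0.002,0,0.04],"twist":[0,0,-5.6]},{"offset":[-0.002,0,0.08],"twist":[0,0,-5.6]},{"offset":[-0.002,0,0.12],"twist":[0,0,-5.6]},{"offset":[-0.002,0,0.15],"twist":[0,0,-5.6]},{"offset":[-0.002,0,0.175],"twist":[0,0,-5.6]},{"offset":[-0.002,0,0.191],"twist":[0,0,-5.6]},{"offset":[-0.002,0,0.191],"twist":[0,0,-5.6]}]' && python3 -m crank '[{"offset":[0,0,0],"twist":[0,0,0]},{"offset":[0,0,0],"twist":[0,0,0]},{"offset":[0,0,0],"twist":[0,0,0]},{"offset":[0,0,0],"twist":[0,0,0]},{"offset":[0,0,0],"twist":[0,0,0]},{"offset":[0,0,0],"twist":[0,0,0]}]' 0 90 && python3 -m crank '[{"offset":[0,0,-0.02],"twist":[0,0,0]},{"offset":[0,0,-0.06],"twist":[0,0,0]},{"offset":[0,0,-0.11],"twist":[0,0,0]},{"offset":[0,0,-0.17],"twist":[0,0,0]},{"offset":[0,0,-0.22],"twist":[0,0,0]},{"offset":[0,0,-0.24],"twist":[0,0,0]}]'
python3 - <<'E'
from h import *
c=cam("top")
# current tank guess, target above the tank for a look
go([.52,.10,.33],np.radians(81))
E
```

```text
t: 4.68
tool_pos: [0.5661, -0.323, 0.0793]
tool_rot: [-0.919, -3.002, -0.001]
contact_force: [-0.0, 0.3, -0.2]
opening: 0.064
grip_force: 0.0
t: 5.42
tool_pos: [0.5679, -0.3242, 0.082]
tool_rot: [0.919, 3.001, -0.0]
contact_force: [2.1, 1.8, 6.3]
opening: 0.0209
grip_force: 88.4
t: 6.18
tool_pos: [0.5673, -0.3246, 0.3249]
tool_rot: [0.919, 2.999, -0.004]
contact_force: [-0.4, -0.1, -4.1]
opening: 0.0209
grip_force: 88.2
OFF [0.277, 0.3252, -0.007] TW [-0.11, 0.32, -25.07]
```

```bash
python3 - <<'E'
from h import *
go([.63,.14,.35],np.radians(81))
E
```

```text
OFF [0.2082, 0.42, -0.0266] TW [-0.11, 0.32, -25.07]
```

```bash
python3 -m crank '[{"offset":[0.01,0.03,-0.026],"twist":[0,0,-3]},{"offset":[0.035,0.08,-0.026],"twist":[0,0,-7]},{"offset":[0.065,0.14,-0.026],"twist":[0,0,-11]},{"offset":[0.095,0.195,-0.026],"twist":[0,0,-15]},{"offset":[0.12,0.25,-0.026],"twist":[0,0,-19]},{"offset":[0.148,0.305,-0.026],"twist":[0,0,-22]},{"offset":[0.175,0.355,-0.026],"twist":[0,0,-25]},{"offset":[0.197,0.4,-0.026],"twist":[0,0,-25]},{"offset":[0.208,0.42,-0.026],"twist":[0,0,-25]},{"offset":[0.208,0.42,-0.026],"twist":[0,0,-25]}]'
python3 - <<'E'
from h import *
o=get_obs();w=get_image("wrist");print(o["q"].round(2),o["tool_pos"].round(4),o["tool_rot"].round(4))
np.save("w2.npy",w);np.save("w2o.npy",np.r_[o["tool_pos"],o["tool_rot"]])
cv2.imwrite("pics/w2.png",w[:,:,::-1])
get_image("scene");
q=cut_out("mark","scene")[0];print(q["rect"])
E
```

```text
t: 7.42
tool_pos: [0.6291, 0.1414, 0.3442]
tool_rot: [-0.245, -3.129, 0.002]
contact_force: [-0.1, -0.1, -3.1]
opening: 0.021
grip_force: 88.9
[ 0.11  0.06  1.42 -0.    1.67 -1.31] [0.6291 0.1414 0.3442] [-2.4490e-01 -3.1287e+00  2.0000e-03]
[368.5, 277.9, 103.7, 11.4]
```

View pics/w2.png

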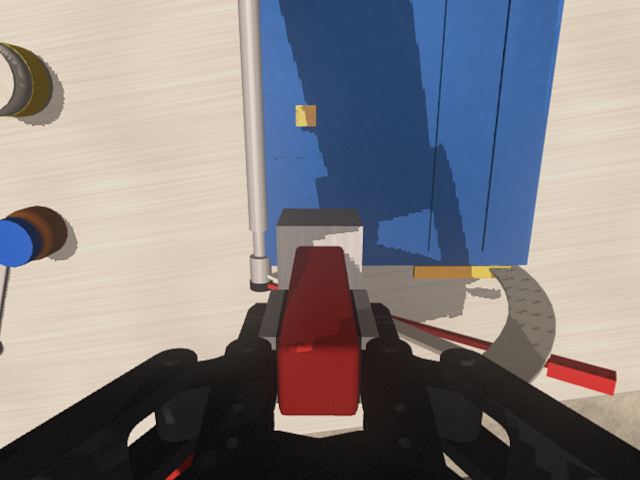

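Wrist view over the tank. The lug's top is at px (306,116). The cover's +x/+y corner is at (527,265) and the red finger tip at (600,378). The held lever's hub has its lower edge at row 209 (columns 282–358) and its upper edge at row 226 (277–363). Next I fit the tank pose, the mark angle and the lever-in-hand offset together.

```bash
python3 - <<'E'
from h import *
w=np.load("w2.npy");o=np.load("w2o.npy");o={"tool_pos":o[:3],"tool_rot":o[3:]};c=cam("wrist",o)
g=cv2.cvtColor(w,cv2.COLOR_RGB2GRAY)
pts=np.float32([[282,209],[358,209],[277,226],[363,226],[280,346],[358,346],[296,105],[316,105],[316,126],[296,126],[527,265]])
s=cv2.cornerSubPix(g,pts.copy().reshape(-1,1,2),(4,4),(-1,-1),(3,50,.01)).reshape(-1,2)
print((s).round(1).tolist())
# lever in tool: tool frame lever z axis = -tool z
K,T=c;Mt=R.from_rotvec(o["tool_rot"]).as_matrix()
LP=np.array([[.02,-.02,0],[.02,.02,0],[.02,-.02,.038],[.02,.02,.038],[.011,-.011,.128],[.011,.011,.128]])
def lev(p):
    Q=R.from_rotvec([0,p[3],p[4]]).as_matrix()
    L=(LP*[1,1,-1])@Q.T+[p[0],p[1],p[2]];return proj(c,L@Mt.T+o["tool_pos"])
for lab,P in(("raw",pts),("sub",s)):
    f=least_squares(lambda p:(lev(p)-P[:6]).ravel(),[0,0,.08,0,0],loss="soft_l1");print("lever",lab,f.x.round(4),f.fun.round(1).tolist())
# tank: fit pose with hsv edges
hsv=cv2.cvtColor(w,cv2.COLOR_RGB2HSV);b=cv2.inRange(hsv,(100,100,30),(125,255,255));b[268:,:]=0
E1=[(b[y].nonzero()[0].max(),y) for y in range(5,255,5)]           # +y edge
E2=[(x,b[200:268,x].nonzero()[0].max()+200) for x in range(375,410,5)]+[(x,b[200:268,x].nonzero()[0].max()+200) for x in range(515,524,3)]
A=onz(c,np.array(E1,float),.117);B=onz(c,np.array(E2,float),.117)
def lug(p):return proj(c,tankpts(p,cov(0,[[0,.045,.033]])))[0]
lc=onz(c,s[6:10],.147);print("lug top",lc.round(4).tolist(),lc.mean(0).round(4),onz(c,[[306,115.8]],.147).round(4))
def res(p):
    cs,sn=np.cos(p[2]),np.sin(p[2]);f=lambda W:(W[:,:2]-p[:2])@np.array([[cs,-sn],[sn,cs]])
    return np.r_[f(A)[:,1]-.125,f(B)[:,0]-.135,10*(lug(p)-[306,115.8])/1500]
f=least_squares(res,[.57,.225,-.16],loss="soft_l1",f_scale=.001);p=f.x;print("tank",p.round(4),(f.fun*1e3).round(1).tolist()[::4],(f.fun[-2:]*150).round(1))
print("lug foot",tankpts(p,cov(0,[[0,.045,.003]])).round(4),"corner",proj(c,tankpts(p,[.135,.125,.117])))
print("top cam lug",proj(cam("top"),tankpts(p,cov(0,[[0,.045,.033]]))),"scene corner pts",proj(cam("scene"),tankpts(p,[[.135,.125,.117],[-.135,.125,.117],[.135,-.12,.117]])).round(0).tolist())
for th in(.3,.35,.4,.45,.5,.55,.6):
    M=[[.154,.262,0]];print(th,"wrist",proj(c,tankpts(p,cov(th,M))).round(0).tolist(),"scene",proj(cam("scene"),tankpts(p,cov(th,M))).round(0).tolist(),"top",proj(cam("top"),tankpts(p,cov(th,M))).round(0).tolist())
np.save("tank.npy",p)
E
```

```text
[[283.3999938964844, 207.89999389648438], [358.0, 209.0], [275.8999938964844, 225.60000610351562], [362.3999938964844, 225.5], [280.0, 346.0], [358.0, 346.0], [295.0, 104.9000015258789], [315.3999938964844, 104.69999694824219], [315.5, 125.80000305175781], [295.5, 125.80000305175781], [527.0, 265.0]]
lever raw [ 0.0003 -0.0002  0.0861  0.0097  0.0006] [1.5, -0.5, -2.8, -0.4, 0.0, 0.4, -1.1, 0.6, -0.5, -0.2, 2.5, 0.0]
lever sub [ 0.0005 -0.0003  0.0867  0.0144  0.0039] [0.1, -0.2, -3.0, -0.9, 1.1, 0.3, -0.7, 0.8, -0.7, -0.3, 1.9, 0.1]
lug top [[0.5483, 0.1346, 0.147], [0.5506, 0.1502, 0.147], [0.5662, 0.1478, 0.147], [0.5639, 0.1323, 0.147]] [0.5572 0.1413 0.147 ] [[0.5576 0.1417 0.147 ]]
tank [ 0.5691  0.2188 -0.1488] [0.5, 0.3, 0.1, 0.7, 0.5, 0.3, 0.1, -0.1, -0.3, 0.4, 0.2, -0.1, -0.3, -1.1, -1.0, 24.7] [ 3.7 -0.2]
lug foot [[0.558  0.1446 0.117 ]] corner [[525.62658889 264.4210491 ]]
top cam lug [[242.06451972 253.7535968 ]] scene corner pts [[422.0, 326.0], [482.0, 253.0], [329.0, 272.0]]
0.3 wrist [[575.0, 320.0]] scene [[424.0, 311.0]] top [[150.0, 162.0]]
0.35 wrist [[579.0, 328.0]] scene [[423.0, 306.0]] top [[150.0, 160.0]]
0.4 wrist [[582.0, 336.0]] scene [[422.0, 301.0]] top [[150.0, 158.0]]
0.45 wrist [[585.0, 344.0]] scene [[420.0, 295.0]] top [[150.0, 156.0]]
0.5 wrist [[586.0, 354.0]] scene [[418.0, 290.0]] top [[151.0, 154.0]]
0.55 wrist [[587.0, 363.0]] scene [[416.0, 284.0]] top [[153.0, 152.0]]
0.6 wrist [[586.0, 373.0]] scene [[413.0, 279.0]] top [[154.0, 150.0]]
```

```bash
python3 - <<'E'
from h import *
p=np.load("tank.npy")
w=np.load("w2.npy");o=np.load("w2o.npy");o={"tool_pos":o[:3],"tool_rot":o[3:]}
V={"wrist":(w,cam("wrist",o),np.s_[310:400,400:625]),"scene":(get_image("scene"),cam("scene"),np.s_[262:290,330:426]),"top":(get_image("top"),cam("top"),np.s_[143:195,140:275])}
D={}
for n,(im,c,s) in V.items():
    h=cv2.cvtColor(im,cv2.COLOR_RGB2HSV);m=((h[...,0]<8)|(h[...,0]>172))&(h[...,1]>120)&(h[...,2]>50)
    z=np.zeros_like(m);z[s]=m[s];yy,xx=np.nonzero(z);D[n]=(np.c_[xx,yy].astype(float),c)
    print(n,len(xx),"ends",xx.min(),yy[xx==xx.min()].mean(),xx.max(),yy[xx==xx.max()].mean(),xx[yy==yy.max()].mean(),yy.max())
def res(v,names,dp=(0,0,0)):
    out=[]
    for n in names:
        P,c=D[n];ab=proj(c,tankpts(p+dp,cov(v[0],[[.154,.08,0],[.154,.262,0]])));d=(ab[1]-ab[0]);d/=np.linalg.norm(d)
        out.append(((P-ab[0])@[-d[1],d[0]]))
    return np.concatenate(out)
for ns in(["scene"],["wrist"],["top"],["scene","wrist"]):
    f=least_squares(res,[.5],args=(ns,),loss="soft_l1");th=f.x[0]
    print(ns,th.round(3),"rms",np.sqrt((f.fun**2).mean()).round(2),[ (n,proj(D[n][1],tankpts(p,cov(th,[[.154,.262,0],[.154,.275,0]]))).round(0).tolist()) for n in D])
for dp in([0,.003,0],[0,-.003,0],[.003,0,0],[0,0,.01]):
    print(dp,[least_squares(res,[.5],args=([n],np.array(dp)),loss="soft_l1").x.round(3).tolist() for n in("scene","wrist")])
E
```

```text
wrist 2206 ends 400 319.0 615 378.25 612.0 395
scene 343 ends 330 276.0 421 278.0 406.0 282
top 1575 ends 148 149.0 273 189.0 224.5 194
['scene'] 0.613 rms 1.66 [('wrist', [[586.0, 376.0], [612.0, 383.0]]), ('scene', [[412.0, 277.0], [418.0, 277.0]]), ('top', [[155.0, 150.0], [148.0, 147.0]])]
['wrist'] 0.608 rms 5.68 [('wrist', [[586.0, 375.0], [612.0, 382.0]]), ('scene', [[413.0, 278.0], [418.0, 278.0]]), ('top', [[154.0, 150.0], [147.0, 147.0]])]
['top'] 0.757 rms 11.27 [('wrist', [[575.0, 408.0], [603.0, 419.0]]), ('scene', [[403.0, 261.0], [408.0, 260.0]]), ('top', [[162.0, 145.0], [155.0, 142.0]])]
['scene', 'wrist'] 0.608 rms 5.32 [('wrist', [[586.0, 375.0], [612.0, 382.0]]), ('scene', [[413.0, 278.0], [418.0, 278.0]]), ('top', [[154.0, 150.0], [147.0, 147.0]])]
[0, 0.003, 0] [[0.62], [0.619]]
[0, -0.003, 0] [[0.607], [0.597]]
[0.003, 0, 0] [[0.624], [0.586]]
[0, 0, 0.01] [[0.616], [0.617]]
```

```bash
python3 - <<'E'
from h import *
l=np.array([.5577,.1415,.24]);a=-.149
go(l+.045*np.array([np.cos(a),np.sin(a),0]),np.pi/2+a)
E
```

```text
OFF [0.0265, -0.0085, 0.1061] TW [-0.03, -0.02, -0.64]
```

```bash
python3 -m crank '[{"offset":[0.01,-0.004,0.03],"twist":[0,0,-0.6]},{"offset":[0.0265,-0.0085,0.065],"twist":[0,0,-0.6]},{"offset":[0.0265,-0.0085,0.095],"twist":[0,0,-0.6]},{"offset":[0.0265,-0.0085,0.106],"twist":[0,0,-0.6]},{"offset":[0.0265,-0.0085,0.106],"twist":[0,0,-0.6]},{"offset":[0.0265,-0.0085,0.106],"twist":[0,0,-0.6]}]'
python3 - <<'E'
from h import *
o=get_obs();w=get_image("wrist");np.save("w3.npy",w);np.save("w3o.npy",np.r_[o["tool_pos"],o["tool_rot"]])
cv2.imwrite("pics/w3.png",cv2.resize(w[40:240,220:420],(800,800),interpolation=cv2.INTER_CUBIC)[:600,:,::-1]);print(o["tool_pos"])
E
```

```text
t: 8.43
tool_pos: [0.6033, 0.1362, 0.2424]
tool_rot: [0.232, 3.13, 0.001]
contact_force: [-0.5, -0.1, -2.7]
opening: 0.0212
grip_force: 88.9
[0.6032622  0.13616234 0.24239441]
```

View pics/w3.png

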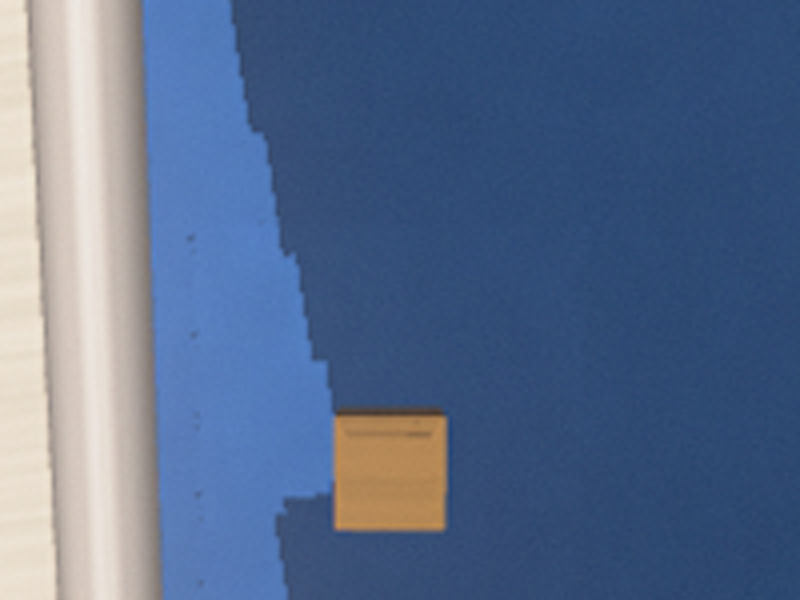

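The lug shows at full-image columns 303.5–331.6 and rows 143–172.5, square to the image axes. I'll work out the offset to the lever axis in tool axes.

```bash
python3 - <<'E'
from h import *
w=np.load("w3.npy");o=np.load("w3o.npy");o={"tool_pos":o[:3],"tool_rot":o[3:]};c=cam("wrist",o)
M=R.from_rotvec(o["tool_rot"]).as_matrix()
P=onz(c,[[303.5,143.3],[331.6,143.3],[331.6,172.5],[303.5,172.5],[317.55,158]],.141);print(P.round(4).tolist(),"in tool",((P-o["tool_pos"])@M).round(4).tolist())
# hub edges in this image (rows 200-330)
hs=cv2.cvtColor(w,cv2.COLOR_RGB2HSV)
nb=(hs[...,1]<70)
for y in(206,208,210,212,214,216,220,224,228):
    x=nb[y,250:400].nonzero()[0]+250;print(y,(x.min(),x.max()) if len(x) else None,w[y,320].tolist())
E
```

```text
[[0.5478, 0.1351, 0.141], [0.5502, 0.151, 0.141], [0.5666, 0.1487, 0.141], [0.5642, 0.1325, 0.141], [0.5572, 0.1418, 0.141]] in tool [[0.055, -0.0093, 0.1012], [0.055, 0.0067, 0.1012], [0.0384, 0.0069, 0.1013], [0.0384, -0.0094, 0.1013], [0.0467, -0.0013, 0.1013]]
206 (np.int64(250), np.int64(260)) [57, 78, 114]
208 (np.int64(250), np.int64(322)) [73, 77, 93]
210 (np.int64(250), np.int64(356)) [75, 71, 72]
212 (np.int64(250), np.int64(357)) [73, 70, 72]
214 (np.int64(250), np.int64(357)) [78, 76, 76]
216 (np.int64(250), np.int64(359)) [77, 73, 74]
220 (np.int64(250), np.int64(360)) [78, 72, 72]
224 (np.int64(250), np.int64(361)) [75, 70, 71]
228 (np.int64(250), np.int64(362)) [151, 140, 136]
```

```bash
python3 -m crank '[{"offset":[0.02,-0.001,0],"twist":[0,0,0]},{"offset":[0.0463,-0.0011,0],"twist":[0,0,0]},{"offset":[0.0463,-0.0011,0],"twist":[0,0,0]},{"offset":[0.0463,-0.0011,0],"twist":[0,0,0]},{"offset":[0.0463,-0.0011,0.006],"twist":[0,0,0]},{"offset":[0.0463,-0.0011,0.011],"twist":[0,0,0]},{"offset":[0.0463,-0.0011,0.015],"twist":[0,0,0]},{"offset":[0.0463,-0.0011,0.019],"twist":[0,0,0]},{"offset":[0.0463,-0.0011,0.019],"twist":[0,0,0]}]'
```

```text
t: 9.6
tool_pos: [0.5572, 0.1419, 0.2214]
tool_rot: [0.232, 3.13, 0.0]
contact_force: [4.8, -1.7, -4.2]
opening: 0.0212
grip_force: 89.0
```

```bash
python3 -m crank '[{"offset":[-0.0004,0,0.005],"twist":[0,0,0]},{"offset":[-0.0004,0,0.009],"twist":[0,0,0]},{"offset":[-0.0004,0,0.012],"twist":[0,0,0]},{"offset":[-0.0004,0,0.015],"twist":[0,0,0]},{"offset":[-0.0004,0,0.015],"twist":[0,0,0]}]'; python3 -m crank '[{"offset":[0,0,0.0015],"twist":[0,0,0]},{"offset":[0,0,0.003],"twist":[0,0,0]},{"offset":[0,0,0.003],"twist":[0,0,0]}]'
```

```text
t: 10.22
tool_pos: [0.5573, 0.1419, 0.2065]
tool_rot: [0.232, 3.131, 0.0]
contact_force: [5.2, -2.0, -1.4]
opening: 0.0209
grip_force: 89.1
t: 10.6
tool_pos: [0.5574, 0.1419, 0.2038]
tool_rot: [0.232, 3.131, 0.0]
contact_force: [4.8, -0.8, -0.8]
opening: 0.021
grip_force: 89.1
```

Sliding freely still; continue down in small steps until contact.

```bash
python3 -m crank '[{"offset":[0,0,0.001],"twist":[0,0,0]},{"offset":[0,0,0.002],"twist":[0,0,0]},{"offset":[0,0,0.002],"twist":[0,0,0]}]'; python3 -m crank '[{"offset":[0,0,0.001],"twist":[0,0,0]},{"offset":[0,0,0.002],"twist":[0,0,0]},{"offset":[0,0,0.002],"twist":[0,0,0]}]'
```

```text
t: 10.98
tool_pos: [0.5574, 0.1419, 0.2019]
tool_rot: [0.232, 3.131, 0.0]
contact_force: [5.2, -0.4, -0.5]
opening: 0.0208
grip_force: 89.1
t: 11.35
tool_pos: [0.5574, 0.1419, 0.1999]
tool_rot: [0.232, 3.131, 0.0]
contact_force: [5.5, -1.3, -0.6]
opening: 0.0211
grip_force: 89.1
```

```bash
python3 -m crank '[{"offset":[0,0,0.001],"twist":[0,0,0]},{"offset":[0,0,0.002],"twist":[0,0,0]},{"offset":[0,0,0.002],"twist":[0,0,0]}]'; python3 -m crank '[{"offset":[0,0,0.001],"twist":[0,0,0]},{"offset":[0,0,0.002],"twist":[0,0,0]},{"offset":[0,0,0.002],"twist":[0,0,0]}]'
```

```text
t: 11.72
tool_pos: [0.5576, 0.1419, 0.1989]
tool_rot: [0.232, 3.13, 0.0]
contact_force: [5.2, -1.0, 5.1]
opening: 0.021
grip_force: 90.0
t: 12.1
tool_pos: [0.5578, 0.1421, 0.1988]
tool_rot: [0.231, 3.13, 0.0]
contact_force: [1.8, -0.5, 12.4]
opening: 0.021
grip_force: 91.1
```

```bash
python3 - <<'E'
import numpy as np
y,z=.045,.082
for t in np.arange(.05,.76,.05):
    print(round(t,2),np.round([y*np.cos(t)-z*np.sin(t)-y,-(y*np.sin(t)+z*np.cos(t)-z),-np.degrees(t)],4).tolist())
E
```

```text
0.05 [-0.0042, -0.0021, -2.8648]
0.1 [-0.0084, -0.0041, -5.7296]
0.15 [-0.0128, -0.0058, -8.5944]
0.2 [-0.0172, -0.0073, -11.4592]
0.25 [-0.0217, -0.0086, -14.3239]
0.3 [-0.0262, -0.0096, -17.1887]
0.35 [-0.0308, -0.0105, -20.0535]
0.4 [-0.0355, -0.0111, -22.9183]
0.45 [-0.0401, -0.0114, -25.7831]
0.5 [-0.0448, -0.0115, -28.6479]
0.55 [-0.0495, -0.0114, -31.5127]
0.6 [-0.0542, -0.0111, -34.3775]
0.65 [-0.0588, -0.0105, -37.2423]
0.7 [-0.0634, -0.0097, -40.107]
0.75 [-0.068, -0.0087, -42.9718]
```

Raise to 0.3 first and check.

```bash
python3 -m crank '[{"offset":[0,0,0],"twist":[0,0,0]},{"offset":[0,0,0],"twist":[0,0,0]},{"offset":[0,-0.0042,-0.0021],"twist":[-2.9,0,0]},{"offset":[0,-0.0084,-0.0041],"twist":[-5.7,0,0]},{"offset":[0,-0.0128,-0.0058],"twist":[-8.6,0,0]},{"offset":[0,-0.0172,-0.0073],"twist":[-11.5,0,0]},{"offset":[0,-0.0217,-0.0086],"twist":[-14.3,0,0]},{"offset":[0,-0.0262,-0.0096],"twist":[-17.2,0,0]},{"offset":[0,-0.0262,-0.0096],"twist":[-17.2,0,0]}]' - 115
python3 - <<'E'
from h import *
w=get_image("wrist");s=get_image("scene");o=get_obs();print(o["q"].round(2))
v=np.vstack([cv2.resize(s[200:350,290:490],(480,360),interpolation=cv2.INTER_CUBIC)]);v=np.hstack([v,np.zeros((360,0,3),np.uint8)])
w2=cv2.resize(w,(320,240));out=np.zeros((360,800,3),np.uint8);out[:,:480]=v;out[:240,480:]=w2
cv2.imwrite("pics/l1.png",out[:,:,::-1])
E
```

```text
t: 13.22
tool_pos: [0.5536, 0.1165, 0.2063]
tool_rot: [0.229, 3.072, 0.471]
contact_force: [5.6, 2.4, 4.0]
opening: 0.0209
grip_force: 112.5
[-0.07 -0.12  1.85  0.31  1.4  -1.55]
```

View pics/l1.png

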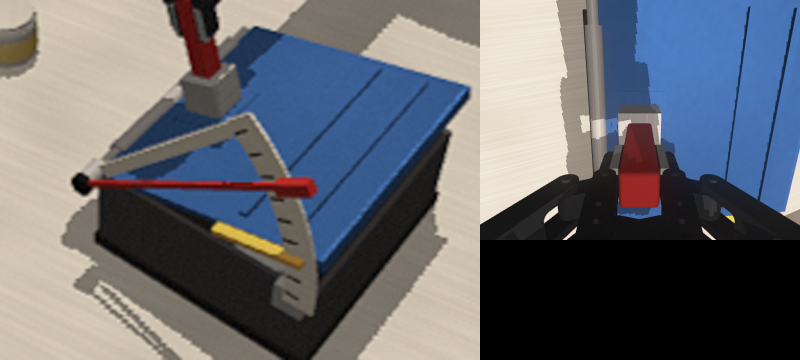

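The cover is lifting and the hub sits flat on it. The yellow pointer (crop (260,243)) is still below the red finger. I'll carry on.

```bash
python3 -m crank '[{"offset":[0,-0.0042,-0.0021],"twist":[-2.9,0,0]},{"offset":[0,-0.0084,-0.0041],"twist":[-5.7,0,0]},{"offset":[0,-0.0128,-0.0058],"twist":[-8.6,0,0]},{"offset":[0,-0.0172,-0.0073],"twist":[-11.5,0,0]},{"offset":[0,-0.0217,-0.0086],"twist":[-14.3,0,0]},{"offset":[0,-0.0262,-0.0096],"twist":[-17.2,0,0]},{"offset":[0,-0.0262,-0.0096],"twist":[-17.2,0,0]},{"offset":[0,-0.0262,-0.0096],"twist":[-17.2,0,0]}]'
cat > ang.py <<'E'
from h import *
p=np.load("tank.npy")
c=cam("scene");s=get_image("scene");o=get_obs();h=cv2.cvtColor(s,cv2.COLOR_RGB2HSV)
M=R.from_rotvec(o["tool_rot"]).as_matrix();print("tool tilt",np.arccos(-M[2,2]).round(3),o["q"].round(2))
def ext(m,sl):
    z=np.zeros(m.shape,bool);z[sl]=m[sl];yy,xx=np.nonzero(z);return np.c_[xx,yy].astype(float)
Y=ext((h[...,0]>18)&(h[...,0]<34)&(h[...,1]>120)&(h[...,2]>70),np.s_[230:340,330:460])
Rd=ext(((h[...,0]<8)|(h[...,0]>172))&(h[...,1]>120)&(h[...,2]>50),np.s_[262:292,330:426])
print("yellow",len(Y),Y.min(0),Y.max(0),"red",len(Rd))
def fit(P,x,zc=0):
    def r(v):
        ab=proj(c,tankpts(p,cov(v[0],[[x,.08,zc],[x,.262,zc]])));d=ab[1]-ab[0];d/=np.linalg.norm(d);return (P-ab[0])@[-d[1],d[0]]
    f=least_squares(r,[.5],loss="soft_l1");return f.x[0].round(3),np.sqrt((f.fun**2).mean()).round(2)
print("pointer",fit(Y,.142),"mark",fit(Rd,.154))
t=proj(c,tankpts(p,cov(fit(Y,.142)[0],[[.142,.145,0],[.142,.235,0]])));print("pointer ends expected px",t.round(0).tolist())
out=cv2.resize(s[195:335,300:480],(720,560),interpolation=cv2.INTER_CUBIC)
import sys;cv2.imwrite(f"pics/{sys.argv[1]}.png",out[:,:,::-1])
E
python3 ang.py a1
```

```text
t: 14.32
tool_pos: [0.5495, 0.0891, 0.2077]
tool_rot: [0.218, 2.948, 0.917]
contact_force: [4.1, 0.5, 4.5]
opening: 0.0205
grip_force: 114.2
tool tilt 0.603 [-0.27 -0.12  1.91  0.6   1.46 -1.79]
yellow 81 [373. 279.] [409. 285.] red 374
pointer (np.float64(0.512), np.float64(1.21)) mark (np.float64(0.614), np.float64(1.75))
pointer ends expected px [[375.0, 280.0], [410.0, 283.0]]
```

View pics/a1.png

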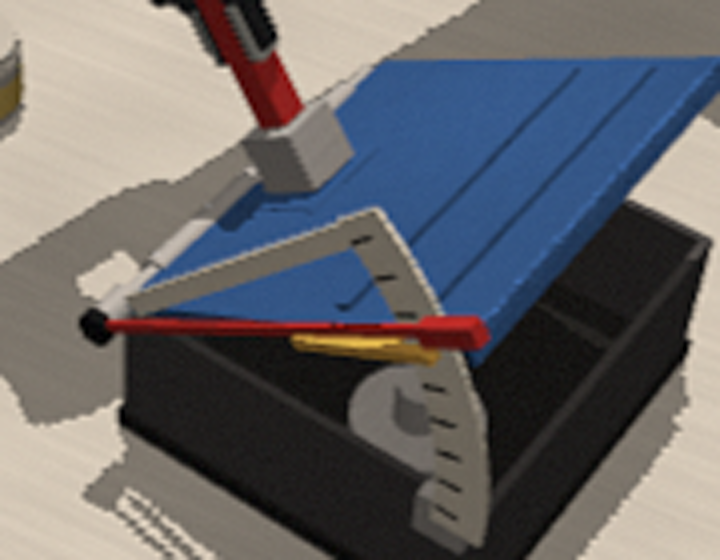

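The yellow pointer (crop (365,348)) now lies just under the red finger (crop (300,328)), at about 0.51 against a mark of about 0.60–0.61. The hub still sits on the cover. Another 0.09 is needed.

```bash
python3 -m crank '[{"offset":[0,-0.003,-0.001],"twist":[-2,0,0]},{"offset":[0,-0.0058,-0.002],"twist":[-4,0,0]},{"offset":[0,-0.0075,-0.0026],"twist":[-5.2,0,0]},{"offset":[0,-0.0075,-0.0026],"twist":[-5.2,0,0]},{"offset":[0,-0.0075,-0.0026],"twist":[-5.2,0,0]},{"offset":[0,-0.0075,-0.0026],"twist":[-5.2,0,0]}]'
python3 ang.py a2
```

```text
t: 15.12
tool_pos: [0.5484, 0.0811, 0.2065]
tool_rot: [0.213, 2.898, 1.047]
contact_force: [2.9, -1.3, 8.5]
opening: 0.0209
grip_force: 114.8
tool tilt 0.693 [-0.32 -0.1   1.92  0.68  1.49 -1.86]
yellow 86 [371. 272.] [404. 274.] red 437
pointer (np.float64(0.621), np.float64(0.85)) mark (np.float64(0.613), np.float64(1.88))
pointer ends expected px [[372.0, 273.0], [405.0, 273.0]]
```

View pics/a2.png

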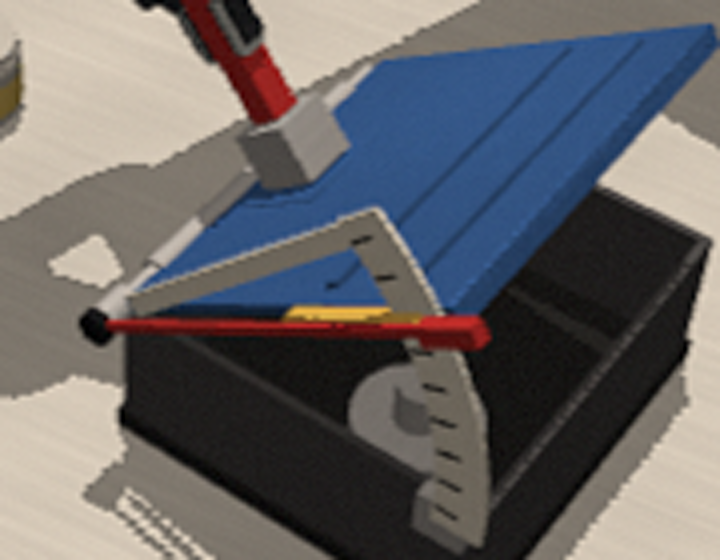

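The yellow pointer now lies right behind and along the red finger (crop (340,312) against (300,328)): about 0.61 for both. The hub is seated, the grip is firm and no other contact shows, so I'm handing it in.

```bash
python3 -c "
from station import *
print(finish_job())"
```

```text
the job is handed in; nothing more can be done
None
```

The job is handed in: the lever is home on the lug and still gripped at about 115 N, holding the cover with its pointer on the red finger, both at about 0.61 rad by my camera fits; the judge returned no verdict.

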